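Switch on a bench feed at its guarded toggle

TASK

Switch on the guarded feed of the bench switch box: with a fingertip lift the hinged guard up and right back until it stays open, push the toggle beneath it over towards the guard's hinge until it snaps across, then tip the guard forward again and let it drop shut over the toggle. Do not force anything, leave the two unguarded toggles as they are, and neither pick up nor shift the tools and small parts lying around.

Things in the scene. Friction and masses are not known exactly. Their poses are not given: they have to be found in the camera images.
- switch_box: white metal bench switch box, 140 deep (x) x 236 wide (y) x 60 mm high, end cheeks 64 mm high, screwed down; origin at the centre of its underside on the bench, x from its front (robot's side) to its back, z up. On top, side by side 72 mm apart along y, three aluminium switch modules: one with a black guard, two with bare toggles, in any order. Binding posts stick out 18 mm from its back
- guarded: aluminium module of the guarded toggle, a plate 114 x 68 x 12 mm, its top 72 mm above the bench; origin on its underside (60 mm above the bench) straight below the guard's hinge line; axes as the box's; front edge at x = -67 mm (flush with the box within 3 mm), rear edge at +47 mm. The toggle's pivot is at x = -34, y = 0, z = 18 mm, in a bushing that ends at z = 19 mm
- guard_hinge (a point): middle of the guard's hinge line, which runs along the box's y, 77 mm above the bench; fixed. Axes as the box's
- guard_lip (a point): middle of the outer edge of the guard's lip (moves with it). The guard is a black hood, open below, 46 wide, top 36 mm above the hinge, front wall 64 mm in front of it. From its foot the lip (46 wide, 3 thick) flares out and up past box and module; shut, its edge is 79 mm in front of and 13 above the hinge, free below: a fingertip 20 mm below it, lightly against it, lifts it by rising round the hinge
- guard (a joint): guard angle, rad: 0 shut, 1.65 open stop; front goes up and back. About 60 g, no spring: balances near 1.1, falls shut from less, falls back onto the open stop and rests there from more. Open, it leans back: the hood's rear upper corner is 41 mm behind and 61 above the hinge, the lip's edge 19 behind and 78 above; pull it to the front from behind (lip or corner) to close. Its inside then faces the front
- guarded_toggle (a joint): angle of the guarded toggle, rad: 0 = off, leaning 0.42 rad from upright to the front (lip side); 0.84 = on, leaning 0.42 rad towards the hinge. Snap action: it springs to whichever side of 0.42 it is on; needs about 3 N at its tip. The steel bat is 8 mm thick, its round end 12 mm, centred 24 mm from the pivot
- guarded_toggle_tip (a point): centre of the round end of the guarded toggle (moves with it); about 40 mm above its module's underside (100 mm above the bench)
- bare_a_toggle_tip (a point): centre of the round end of an unguarded toggle, which leans to the front; leave alone
- bare_b_toggle_tip (a point): centre of the round end of the other unguarded toggle, which leans to the back; leave alone
- screwdriver: black-handled screwdriver, 170 mm long, 26 mm or less high, lying in front of the box; origin underneath its middle, x along it
- multimeter: grey handheld multimeter, 150 x 76 x 40 mm, lying to the left of the box; origin at the centre of its underside, x along its length
- tee: small steel coaxial tee connector, about 36 x 32 x 15 mm, left of the box; origin underneath its middle
- fuse_jar: small jar with a black cap, 42 mm in diameter, 52 mm high, right of the box; origin at the centre of its underside
- tape: black roll of tape, 72 mm outside, 19 mm high, lying flat right of the box; origin at the centre of its underside
- tweezers: steel tweezers, 125 mm long, 12 mm high, lying right of the box towards the front; origin underneath their middle
- parts_tray: grey open parts tray, 85 x 150 x 30 mm, behind the box; origin at the centre of its underside

How it is judged:
By the outcome, as a careful person would: the job done as asked, in the order asked, and still so for the second after the job is handed in, with the robot touching nothing.
It also fails if it takes over 58 s, if anything falls off the work surface, if the arm or the gripper's body presses on something with over 40 N, if the wrist force passes 120 N, or if a joint passes its speed limit or range.

ROBOT

A 7-joint arm with a two-finger parallel gripper is mounted at the origin on the work surface. World frame = base frame: x ahead of the robot, y to its left, z up, the work surface at z = 0. Lengths are in m, angles in rad, forces in N, time in s.
With the tool pointing down it reaches from about 0.35 to 0.9 m from the base axis. Payload 19.9 kg.
Tool frame: the origin (TCP) lies between the finger pads; the fingertips stand robot.tip_extent ahead of it and the grasp point (between the pads) is the TCP (robot.tip_extent is the distance from the TCP to the fingertips, in m); z points along the fingers, y is the line along which they close (so a half turn about z gives the same grasp; the last joint's range is limited). The gripper opens to 94 mm and grips with 3 to 60 N. Pads are 16 mm wide; open, the fingers measure 119 mm over their backs; the gripper's body (75 mm by 177 mm) begins 78 mm behind the grasp point.
Start: joints at [1.302, 0.417, -0.01, 1.614, 0.005, 1.111, -0.053], TCP at [0.141, -0.609, 0.224] pointing down, gripper open.
Joint ranges: [-2.81, 2.81], [-0.39, 2.02], [-1.27, 1.25], [0.06, 2.57], [-1.19, 4.33], [0.19, 2], [-2.82, 2.82]. Speed limits (rad/s): [1.89, 1.89, 2.39, 2.39, 3.01, 3.01, 3.01].

INTERFACE

Orientations are given as a unit quaternion [x, y, z, w].
In Python, from workcell import robot, viewer gives the robot as it stands. The module is installed in compiled form; this text tells all that it offers.
- The arm moves only by the tool arm_command, never from a script. Its argument "rows" is a list of rows, each an object of numbers: "dx", "dy", "dz": the shift along the tool's x, y, z in cm; "ax", "ay", "az": the turn, a rotation vector about the tool's x, y, z in degrees. A call has 1 to 8 rows; each row shifts and turns the commanded pose from where the row before left it, along the tool's axes as they then stand; what a row does not reach is not made up. A row lasts 1/12 s, in which the tool goes at most 41.7 mm and 7.16 degrees, less where a joint would pass 70% of its speed; a pose out of reach is approached as far as the arm can. A call with a gripper value outside its range is refused whole. "grip" is the opening, from 0 (shut) to 1 (fully open), set as the call begins (left out, the last holds). The fingers move at their own pace and stop on an object; the grip force is fixed at half the most. Time passes only in rows, so rows that do not move let the fingers close. It gives the time, the measured TCP pose, the force, the opening and the grip force at its end, in the units of the state.
- robot.get_state(): the state, without advancing time (a new reading comes with each control period).
- viewer.camera(name): name is "scene" or "top" or "wrist"; returns a dict with "frame" (400x640x3 uint8, red, green, blue), "depth" (400x640 float32, m along the optical axis (not along the pixel's ray), 0 where there is no reading), "mtx" (3x3 intrinsics, pixels), "extrinsics" (4x4, takes a point from camera to world coordinates). Camera axes: x right, y up, looking along -z (the intrinsics and any distortion apply to the point x, -y, -z); pixel columns grow to the right and rows downward; lengths in m; the calibration is good to about 2 mm. A picture is of the moment at which its call begins.
- robot.job_done(): hands the job in; it is judged then, once.
The state is a dict: "time": time; "joints": joint angles; "dq": joint speeds; "tau": joint torques, N m; "ee_pos": TCP position; "tcp_rot": TCP orientation; "ft_force": force on the tool from outside, world axes, zero at the start; "wrist_torque": the same for the moment, N m; "finger_gap": finger opening in m; "finger_force": force on a finger pad.
Only numpy, scipy, OpenCV 4.12 (cv2) and the standard library are available. Lean on these libraries where they do the work, as an engineer would, in place of code of your own. Each camera call takes 0.05 s, during which the arm holds its last target. There are 200 camera calls.

## Working session

There is one attempt and no reset: what is moved stays moved. The work goes in short steps, Python scripts to look and compute and a tool call to move; the robot and the scene stay as the last step left them, time stands still between calls to the robot, and variables do not carry over. Pictures are saved under pics/ and viewed, at most 10 in all, crops included, and the job is handed in when it is done.

Besides the shell and the picture viewer there is one more tool, called after "Emit:" as name(argument=value, ...), one argument or row to a line, values as JSON. arm_command: Moves the arm, as the interface text tells. Its arguments: {"type":"object","properties":{"rows":{"type":"array","items":{"type":"object","properties":{"dx":{"type":"number"},"dy":{"type":"number"},"dz":{"type":"number"},"ax":{"type":"number"},"ay":{"type":"number"},"az":{"type":"number"}}}},"grip":{"type":"number"}},"required":["rows"]}

```bash
mkdir -p pics
python3 - <<'E'
from workcell import robot, viewer
import cv2, numpy as np
s=robot.get_state(); print({k:np.round(v,3) if not isinstance(v,dict) else v for k,v in s.items()}, robot.tip_extent)
for n in ["scene","top"]:
    c=viewer.camera(n); np.savez(f"{n}0.npz",**c); cv2.imwrite(f"pics/{n}0.png",c["frame"][:,:,::-1]); print(n,np.round(c["mtx"],1),np.round(c["extrinsics"],3), c.keys())
E
```

```text
{'time': np.float64(0.0), 'joints': array([ 1.302,  0.418, -0.01 ,  1.614,  0.005,  1.111, -0.053]), 'dq': array([ 0.001, -0.   ,  0.001, -0.001, -0.003, -0.001,  0.   ]), 'tau': array([-1.0000e-03, -8.5126e+01,  6.3800e-01, -4.2600e+01, -4.9000e-02,
        1.9000e-02,  0.0000e+00]), 'ee_pos': array([ 0.141, -0.609,  0.224]), 'tcp_rot': array([ 0.994,  0.114, -0.   , -0.001]), 'ft_force': array([ 0.411, -1.107,  0.666]), 'wrist_torque': array([ 0.004, -0.025, -0.007]), 'finger_force': np.float64(0.0), 'finger_gap': np.float64(0.094)} 0.019
scene [[511.8   0.  317.3]
 [  0.  511.8 209.7]
 [  0.    0.    1. ]] [[ 0.714 -0.541  0.444  1.05 ]
 [ 0.7    0.547 -0.46  -0.437]
 [ 0.006  0.639  0.769  0.849]
 [ 0.     0.     0.     1.   ]] dict_keys(['frame', 'depth', 'mtx', 'extrinsics'])
top [[364.    0.  317.6]
 [  0.  364.  201.9]
 [  0.    0.    1. ]] [[-0.011  0.997 -0.078  0.569]
 [-1.    -0.009  0.017  0.037]
 [ 0.016  0.079  0.997  0.753]
 [ 0.     0.     0.     1.   ]] dict_keys(['frame', 'depth', 'mtx', 'extrinsics'])
```

View pics/scene0.png

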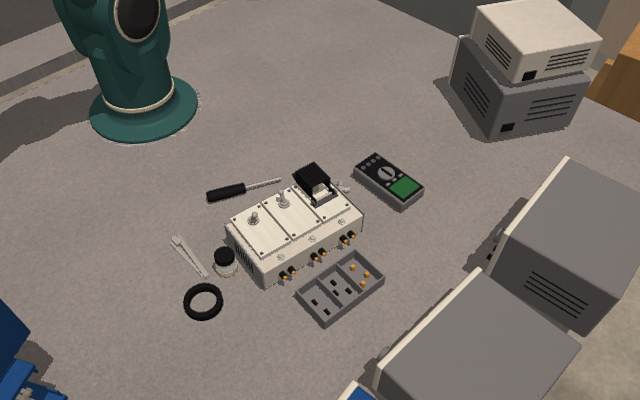

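View pics/top0.png

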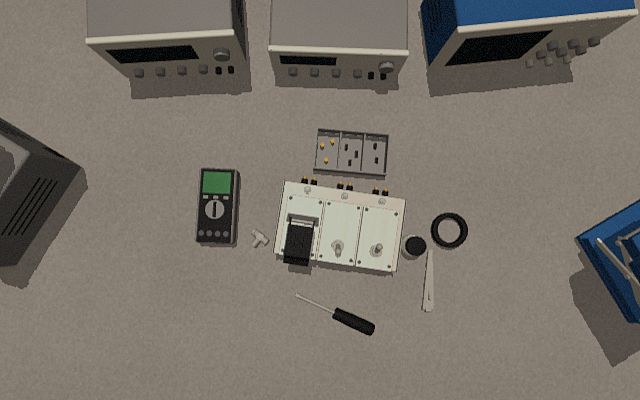

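The top view shows the box around (340,225) with the guard on its left module (+y side), at about (299,240). The tee is at (260,239), the screwdriver runs (297,296)–(374,325), and the bare toggles are at (338,248) and (376,250). Next I'll measure the box and guard from depth.

```bash
cat > h.py <<'E'
import numpy as np, cv2
def cloud(c):
    K,T,d=c["mtx"],c["extrinsics"],c["depth"]
    v,u=np.indices(d.shape); p=np.stack([(u-K[0,2])/K[0,0]*d,-(v-K[1,2])/K[1,1]*d,-d],-1)
    return p@T[:3,:3].T+T[:3,3]
E
python3 - <<'E'
from h import *
for n in ["top","scene"]:
    c=dict(np.load(f"{n}0.npz")); P=cloud(c); g=c["frame"].max(2); ok=c["depth"]>0
    roi=ok&(abs(P[...,0]-.52)<.16)&(abs(P[...,1]+.0)<.2)
    print(n,"table z",np.median(P[...,2][roi&(P[...,2]<.015)]))
    top=roi&(P[...,2]>.052)&(P[...,2]<.085)&(g>110)
    lab=cv2.connectedComponentsWithStats(top.astype(np.uint8))
    k=1+np.argmax(lab[2][1:,4]); m=lab[1]==k
    print("ztop",np.percentile(P[m][:,2],[5,25,50,75,95]))
    r=cv2.minAreaRect(P[m][:,:2].astype(np.float32)*1000); print(r,cv2.boxPoints(r).round(1).tolist())
    b=roi&(P[...,2]>.09)&(g<70)
    lab=cv2.connectedComponentsWithStats(b.astype(np.uint8)); k=1+np.argmax(lab[2][1:,4]); q=P[lab[1]==k]
    print("hood",lab[2][k],np.percentile(q[:,2],[2,50,98]))
    qt=q[q[:,2]>np.percentile(q[:,2],60)-.004]
    r=cv2.minAreaRect(qt[:,:2].astype(np.float32)*1000); print(r,cv2.boxPoints(r).round(1).tolist())
    for nm,mm in dict(all_high=roi&(P[...,2]>.085)&(g>=70)).items():
        L=cv2.connectedComponentsWithStats(mm.astype(np.uint8))
        for i in range(1,L[0]):
            if L[2][i,4]>5: print(nm,L[2][i],P[L[1]==i].mean(0).round(4),P[L[1]==i][:,2].max().round(4))
c=dict(np.load("top0.npz")); f=c["frame"][170:345,190:480]; cv2.imwrite("pics/crop.png",cv2.resize(f[:,:,::-1],(800,483),interpolation=cv2.INTER_CUBIC))
E
```

```text
top table z -0.0005031578168271933
ztop [0.05820885 0.06075795 0.07069165 0.07187395 0.07346493]
((578.7022705078125, -16.2735595703125), (241.1916961669922, 140.2322235107422), 80.64624786376953) [[489.8999938964844, -123.9000015258789], [628.2999877929688, -146.6999969482422], [667.5, 91.30000305175781], [529.0999755859375, 114.0999984741211]]
hood [284 223  30  36 798] [0.11008756 0.11221323 0.11469796]
((551.6488647460938, 60.36067199707031), (44.79541778564453, 55.75688934326172), 80.36751556396484) [[520.4000244140625, 42.900001525878906], [575.4000244140625, 33.599998474121094], [582.9000244140625, 77.80000305175781], [527.9000244140625, 87.0999984741211]]
all_high [291 224  21   4  21] [0.5783 0.0556 0.1121] 0.1141
all_high [286 232   2   6   6] [0.5624 0.0816 0.1124] 0.1141
all_high [375 243   8   9  47] [ 0.5385 -0.082   0.1002] 0.1067
all_high [335 244   6  11  45] [ 0.5345 -0.0087  0.1003] 0.1066
scene table z 8.588926273134234e-05
ztop [0.05786571 0.06114932 0.07064074 0.07227194 0.07414785]
((579.5794067382812, -14.64642333984375), (241.53794860839844, 143.66177368164062), 80.54134368896484) [[488.8999938964844, -122.0], [630.5999755859375, -145.60000610351562], [670.2999877929688, 92.69999694824219], [528.5999755859375, 116.30000305175781]]
hood [292 162  39  33 608] [0.09121774 0.11216445 0.1154797 ]
((553.0736694335938, 61.682037353515625), (46.23836135864258, 57.00780487060547), 80.43233489990234) [[521.0999755859375, 43.599998474121094], [577.2999877929688, 34.099998474121094], [585.0, 79.69999694824219], [528.7999877929688, 89.19999694824219]]
all_high [320 167  11  15  15] [0.5716 0.0828 0.1105] 0.1144
all_high [278 189   7  12  55] [ 0.5376 -0.0087  0.0972] 0.1075
all_high [252 212   6   7  36] [ 0.5422 -0.0825  0.1005] 0.1072
```

View pics/crop.png

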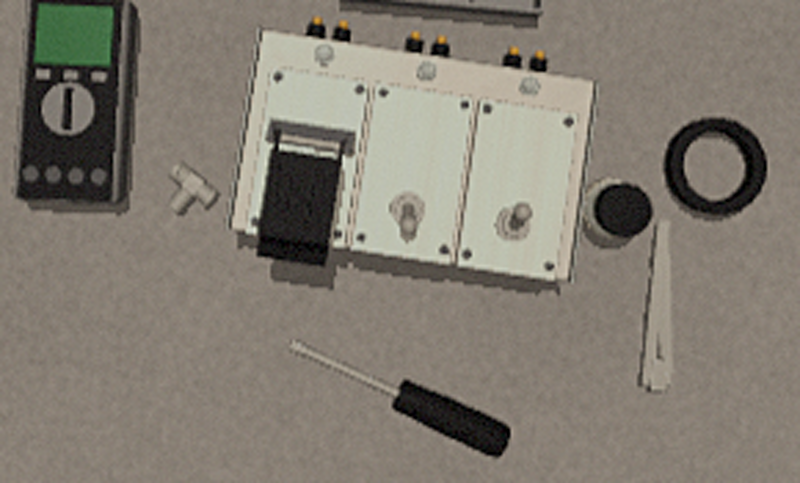

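The crop confirms it: guard hood top at about (300,205), lip at (293,250), screwdriver tip at (292,343), tee at (190,190). From the cloud the box yaw is about −9.5° and the hinge is near (0.588, 0.0555, 0.077). I'll write a planning helper and check what lies along the path.

```bash
cat >> h.py <<'E'
from scipy.spatial.transform import Rotation as R, Slerp
H=np.array([.588,.0555,.077]); yaw=np.radians(-9.5)
ex=np.array([np.cos(yaw),np.sin(yaw),0]); ey=np.array([-np.sin(yaw),np.cos(yaw),0]); EZ=np.array([0,0,1.])
def rot(tilt):  # fingers down, tool x along the box x, tilted forwards
    return R.from_matrix(np.c_[ex,-ey,-EZ])*R.from_euler('y',tilt,degrees=True)
def tcp(x,z,tilt,y=0,side=1):  # tip corner (side=+1: front face towards +x, -1: other, 0: centre), hinge frame mm
    r=rot(tilt); return H+(x*ex+y*ey+z*EZ)/1e3-r.apply([side*.008,0,.019]), r
def rows(p,r,goals):  # goals: (pos,rot,n)
    out=[]
    for gp,gr,n in goals:
        S=Slerp([0,1],R.concatenate([r,gr])); p0=p
        for k in range(n):
            q=p0+(gp-p0)*(k+1)/n; rr=S((k+1)/n)
            d=r.inv().apply(q-p)*100; a=np.degrees((r.inv()*rr).as_rotvec())
            d,a=d.round(2),a.round(1)
            out.append([*d,*a]); p=p+r.apply(d)/100; r=r*R.from_rotvec(a,degrees=True)
    i=0
    while i<len(out):
        j=i
        while j<len(out) and np.allclose(out[j],out[i],atol=.006): j+=1
        print(f"{j-i}x",{k:float(v) for k,v in zip("dx dy dz ax ay az".split(),out[i]) if abs(v)>1e-9}); i=j
def loc(p):
    d=np.asarray(p)-H; return np.round([d@ex*1e3,d@ey*1e3,d[2]*1e3],1)
def now():
    from workcell import robot
    s=robot.get_state(); p,r=np.array(s["ee_pos"]),R.from_quat(s["tcp_rot"])
    M=r.as_matrix(); t=p+.019*M[:,2]
    print("t",round(float(s["time"]),2),"tcp",p.round(4),"tilt/yaw z",M[:,2].round(3),"x",M[:,0].round(3),"tip local",loc(t),"F",loc(t+.008*M[:,0]),"f",np.round(s["ft_force"],2),"gap",round(float(s["finger_gap"]),4)); return p,r
E
python3 - <<'E'
from h import *
c=dict(np.load("top0.npz")); P=cloud(c); ok=(c["depth"]>0)&(P[...,2]>.03)&(P[...,1]<-.2)&(P[...,0]<.7)
print("obstacle right:",P[ok].min(0),P[ok].max(0),ok.sum())
m=ok; print([ (x,P[m&(abs(P[...,0]-x)<.02)][:,1].max().round(3)) for x in (.3,.4,.5,.6) if (m&(abs(P[...,0]-x)<.02)).any()])
p,r=now()
print(tcp(-100,-2,35)[0])
rows(p,r,[(np.array([.36,-.30,.26]),r,10),(np.array([.40,.085,.24]),r,12),(np.array([.45,.085,.20]),rot(0),8),(tcp(-110,30,35)[0],rot(35),8),(tcp(-95,-3,35)[0],rot(35),4)])
E
```

```text
obstacle right: [ 0.38152399 -0.609289    0.03005921] [ 0.56882461 -0.4833403   0.17450822] 1453
[(0.4, np.float64(-0.581)), (0.5, np.float64(-0.483))]
t 0.1 tcp [ 0.1411 -0.6086  0.2239] tilt/yaw z [-0.     0.001 -1.   ] x [ 0.974  0.226 -0.   ] tip local [-331.2 -728.7  127.9] F [-323.8 -725.6  127.9] f [-0.5   0.04  0.84] gap 0.0941
[0.4721596  0.07488503 0.08597528]
2x {'dx': 2.83, 'dy': -2.51, 'dz': -0.36}
1x {'dx': 2.83, 'dy': -2.52, 'dz': -0.36}
1x {'dx': 2.83, 'dy': -2.51, 'dz': -0.35}
4x {'dx': 2.83, 'dy': -2.51, 'dz': -0.36}
1x {'dx': 2.83, 'dy': -2.52, 'dz': -0.36}
1x {'dx': 2.83, 'dy': -2.51, 'dz': -0.36}
5x {'dx': 1.05, 'dy': -3.05, 'dz': 0.17}
1x {'dx': 1.04, 'dy': -3.05, 'dz': 0.17}
6x {'dx': 1.05, 'dy': -3.05, 'dz': 0.17}
1x {'dx': 0.61, 'dy': 0.14, 'dz': 0.5, 'az': 2.8}
1x {'dx': 0.61, 'dy': 0.11, 'dz': 0.5, 'az': 2.8}
1x {'dx': 0.62, 'dy': 0.09, 'dz': 0.5, 'az': 2.9}
1x {'dx': 0.63, 'dy': 0.05, 'dz': 0.5, 'az': 2.8}
1x {'dx': 0.62, 'dy': 0.02, 'dz': 0.5, 'az': 2.8}
1x {'dx': 0.63, 'dy': -0.01, 'dz': 0.5, 'az': 2.8}
1x {'dx': 0.62, 'dy': -0.05, 'dz': 0.5, 'az': 2.8}
1x {'dx': 0.62, 'dy': -0.07, 'dz': 0.5, 'ax': -0.1, 'az': 2.9}
1x {'dx': 0.17, 'dy': 0.08, 'dz': 1.03, 'ay': 4.4}
1x {'dx': 0.09, 'dy': 0.08, 'dz': 1.03, 'ay': 4.4}
1x {'dx': 0.01, 'dy': 0.08, 'dz': 1.04, 'ay': 4.3}
1x {'dx': -0.07, 'dy': 0.07, 'dz': 1.04, 'ay': 4.4}
1x {'dx': -0.14, 'dy': 0.08, 'dz': 1.03, 'ay': 4.4}
1x {'dx': -0.23, 'dy': 0.08, 'dz': 1.01, 'ay': 4.4}
1x {'dx': -0.3, 'dy': 0.08, 'dz': 1.0, 'ax': 0.1, 'ay': 4.3}
1x {'dx': -0.37, 'dy': 0.08, 'dz': 0.96, 'ay': 4.4}
1x {'dx': -0.17, 'dz': 0.89}
1x {'dx': -0.16, 'dz': 0.89}
1x {'dx': -0.17, 'dz': 0.9}
1x {'dx': -0.17, 'dz': 0.89}
```

Emit:
arm_command(
  grip=0,
  rows=[
    {"dx": 2.8, "dy": -2.5, "dz": -0.35},
    {"dx": 2.8, "dy": -2.5, "dz": -0.35},
    {"dx": 2.8, "dy": -2.5, "dz": -0.35},
    {"dx": 2.8, "dy": -2.5, "dz": -0.35},
    {"dx": 2.8, "dy": -2.5, "dz": -0.35},
    {"dx": 2.8, "dy": -2.5, "dz": -0.35},
    {"dx": 2.8, "dy": -2.5, "dz": -0.35},
    {"dx": 2.8, "dy": -2.5, "dz": -0.35},
  ],
)

```text
validation failed for argument at $.ro...
```

Emit:
arm_command(
  rows=[
    {"dx": 2.8, "dy": -2.5, "dz": -0.35},
    {"dx": 2.8, "dy": -2.5, "dz": -0.35},
    {"dx": 1.05, "dy": -3.05},
    {"dx": 1.05, "dy": -3.05},
    {"dx": 1.05, "dy": -3.05},
    {"dx": 1.05, "dy": -3.05},
    {"dx": 1.05, "dy": -3.05},
    {"dx": 1.05, "dy": -3.05},
  ],
)

```text
validation failed for argument at $.ro...
```

Emit:
arm_command(
  rows=[
    {"dx": 1.05, "dy": -3.05},
    {"dx": 1.05, "dy": -3.05},
    {"dx": 1.05, "dy": -3.05},
    {"dx": 1.05, "dy": -3.05},
    {"dx": 1.05, "dy": -3.05},
    {"dx": 1.05, "dy": -3.05},
    {},
    {},
  ],
)

```text
validation failed for argument at $.ro...
```

Emit:
arm_command(
  grip=0,
  rows=[
    {"dx": 2.8, "dy": -2.5, "dz": -0.35, "ax": 0, "ay": 0, "az": 0},
    {"dx": 2.8, "dy": -2.5, "dz": -0.35, "ax": 0, "ay": 0, "az": 0},
    {"dx": 2.8, "dy": -2.5, "dz": -0.35, "ax": 0, "ay": 0, "az": 0},
    {"dx": 2.8, "dy": -2.5, "dz": -0.35, "ax": 0, "ay": 0, "az": 0},
    {"dx": 2.8, "dy": -2.5, "dz": -0.35, "ax": 0, "ay": 0, "az": 0},
    {"dx": 2.8, "dy": -2.5, "dz": -0.35, "ax": 0, "ay": 0, "az": 0},
    {"dx": 2.8, "dy": -2.5, "dz": -0.35, "ax": 0, "ay": 0, "az": 0},
    {"dx": 2.8, "dy": -2.5, "dz": -0.35, "ax": 0, "ay": 0, "az": 0},
  ],
)

```text
time: 0.77
ee_pos: [0.3148, -0.3617, 0.2525]
tcp_rot: [0.994, 0.114, -0.0, -0.0]
ft_force: [1.2, -0.5, 0.6]
finger_gap: 0.0442
finger_force: 0.0
```

All six fields are required, so I'll include them from here on.

Emit:
arm_command(
  rows=[
    {"dx": 2.8, "dy": -2.5, "dz": 0, "ax": 0, "ay": 0, "az": 0},
    {"dx": 2.0, "dy": -2.8, "dz": 0, "ax": 0, "ay": 0, "az": 0},
    {"dx": 1.0, "dy": -3, "dz": 0, "ax": 0, "ay": 0, "az": 0},
    {"dx": 1.0, "dy": -3, "dz": 0, "ax": 0, "ay": 0, "az": 0},
    {"dx": 1.0, "dy": -3, "dz": 0, "ax": 0, "ay": 0, "az": 0},
    {"dx": 1.0, "dy": -3, "dz": 0, "ax": 0, "ay": 0, "az": 0},
    {"dx": 1.0, "dy": -3, "dz": 0, "ax": 0, "ay": 0, "az": 0},
    {"dx": 1.0, "dy": -3, "dz": 0, "ax": 0, "ay": 0, "az": 0},
  ],
)

```text
time: 1.43
ee_pos: [0.3664, -0.1105, 0.2524]
tcp_rot: [0.994, 0.114, -0.0, 0.0]
ft_force: [1.3, -0.5, 0.2]
finger_gap: 0.0005
finger_force: 0.0
```

Emit:
arm_command(
  rows=[
    {"dx": 1.0, "dy": -3, "dz": 0, "ax": 0, "ay": 0, "az": 0},
    {"dx": 1.0, "dy": -3, "dz": 0, "ax": 0, "ay": 0, "az": 0},
    {"dx": 1.0, "dy": -3, "dz": 0, "ax": 0, "ay": 0, "az": 0},
    {"dx": 1.0, "dy": -3, "dz": 0, "ax": 0, "ay": 0, "az": 0},
    {"dx": 0, "dy": 0, "dz": 0, "ax": 0, "ay": 0, "az": 5.6},
    {"dx": 0, "dy": 0, "dz": 0, "ax": 0, "ay": 0, "az": 5.6},
    {"dx": 0, "dy": 0, "dz": 0, "ax": 0, "ay": 0, "az": 5.6},
    {"dx": 0, "dy": 0, "dz": 0, "ax": 0, "ay": 0, "az": 5.6},
  ],
)

```text
time: 2.1
ee_pos: [0.3784, 0.014, 0.2523]
tcp_rot: [0.996, -0.084, -0.0, 0.0]
ft_force: [-0.3, -0.4, 0.0]
finger_gap: 0.0006
finger_force: 0.0
```

Run:
```python
from h import *
p,r=now()
rows(p,r,[(tcp(-110,40,35)[0],rot(35),8),(tcp(-95,-3,35)[0],rot(35),5)])
```

```text
t 2.1 tcp [0.3784 0.014  0.2523] tilt/yaw z [-0. -0. -1.] x [ 0.986 -0.167 -0.   ] tip local [-199.9  -75.5  156.3] F [-191.9  -75.5  156.3] f [-0.31 -0.41  0.03] gap 0.0006
1x {'dx': 0.9, 'dy': -0.95, 'dz': 1.55, 'ay': 4.4}
1x {'dx': 0.79, 'dy': -0.94, 'dz': 1.62, 'ay': 4.4}
1x {'dx': 0.65, 'dy': -0.95, 'dz': 1.68, 'ay': 4.3}
1x {'dx': 0.53, 'dy': -0.94, 'dz': 1.71, 'ay': 4.4}
1x {'dx': 0.39, 'dy': -0.95, 'dz': 1.76, 'ay': 4.4, 'az': -0.1}
1x {'dx': 0.27, 'dy': -0.94, 'dz': 1.78, 'ay': 4.4}
1x {'dx': 0.12, 'dy': -0.95, 'dz': 1.79, 'ay': 4.3}
1x {'dx': -0.01, 'dy': -0.94, 'dz': 1.8, 'ay': 4.4}
1x {'dx': -0.25, 'dz': 0.88}
1x {'dx': -0.25, 'dz': 0.87}
1x {'dx': -0.24, 'dz': 0.88}
1x {'dx': -0.25, 'dz': 0.88}
1x {'dx': -0.25, 'dy': -0.01, 'dz': 0.87}
```

Emit:
arm_command(
  rows=[
    {"dx": 0.9, "dy": -0.95, "dz": 1.55, "ax": 0, "ay": 4.4, "az": 0},
    {"dx": 0.8, "dy": -0.95, "dz": 1.6, "ax": 0, "ay": 4.4, "az": 0},
    {"dx": 0.65, "dy": -0.95, "dz": 1.7, "ax": 0, "ay": 4.4, "az": 0},
    {"dx": 0.5, "dy": -0.95, "dz": 1.7, "ax": 0, "ay": 4.4, "az": 0},
    {"dx": 0.4, "dy": -0.95, "dz": 1.75, "ax": 0, "ay": 4.4, "az": 0},
    {"dx": 0.25, "dy": -0.95, "dz": 1.8, "ax": 0, "ay": 4.4, "az": 0},
    {"dx": 0.1, "dy": -0.95, "dz": 1.8, "ax": 0, "ay": 4.4, "az": 0},
    {"dx": 0, "dy": -0.95, "dz": 1.8, "ax": 0, "ay": 4.2, "az": 0},
  ],
)

```text
time: 2.77
ee_pos: [0.4409, 0.0525, 0.1593]
tcp_rot: [0.97, -0.083, 0.226, 0.028]
ft_force: [-0.9, -0.4, 0.2]
finger_gap: 0.0006
finger_force: 0.0
```

Emit:
arm_command(
  rows=[
    {"dx": -0.25, "dy": 0, "dz": 0.88, "ax": 0, "ay": 0, "az": 0},
    {"dx": -0.25, "dy": 0, "dz": 0.88, "ax": 0, "ay": 0, "az": 0},
    {"dx": -0.25, "dy": 0, "dz": 0.88, "ax": 0, "ay": 0, "az": 0},
    {"dx": -0.25, "dy": 0, "dz": 0.88, "ax": 0, "ay": 0, "az": 0},
    {"dx": -0.25, "dy": 0, "dz": 0.88, "ax": 0, "ay": 0, "az": 0},
  ],
)

```text
time: 3.18
ee_pos: [0.4464, 0.0504, 0.1315]
tcp_rot: [0.971, -0.084, 0.224, 0.027]
ft_force: [-0.7, 0.0, 0.2]
finger_gap: 0.0003
finger_force: 0.0
```

Run:
```python
from h import *
from workcell import viewer
p,r=now()
W=viewer.camera("wrist"); S=viewer.camera("scene")
a=W["frame"][:,:,::-1]; b=cv2.resize(S["frame"][110:260,200:440,::-1],(640,400),interpolation=cv2.INTER_CUBIC)
cv2.imwrite("pics/pre.png",cv2.resize(np.vstack([a,b]),(480,600)))
g=[]
for k in range(1,4): g.append((tcp(-95+7*k,-3+7/3*k,35)[0],rot(35),1))
for k in range(1,25):
    a=np.radians(3+k*76/24); g.append((tcp(-74*np.cos(a),74*np.sin(a),35-k*35/24)[0],rot(35-k*35/24),1))
rows(p,r,g)
```

```text
t 3.18 tcp [0.4464 0.0504 0.1315] tilt/yaw z [ 0.431 -0.09  -0.898] x [ 0.885 -0.15   0.44 ] tip local [-130.5  -28.7   37.5] F [-123.3  -28.7   41. ] f [-0.73  0.01  0.24] gap 0.0003
1x {'dx': 1.05, 'dy': -2.94, 'dz': 5.39, 'ax': 1.0, 'ay': 8.9}
1x {'dx': 0.7, 'dz': 0.21}
1x {'dx': 0.71, 'dz': 0.21}
1x {'dx': 0.31, 'dz': -0.32, 'ay': -1.4}
1x {'dx': 0.32, 'dz': -0.33, 'ay': -1.5}
1x {'dx': 0.33, 'dz': -0.32, 'ay': -1.5}
1x {'dx': 0.33, 'dz': -0.31, 'ay': -1.4}
1x {'dx': 0.35, 'dz': -0.3, 'ay': -1.5}
1x {'dx': 0.35, 'dz': -0.29, 'ay': -1.4}
1x {'dx': 0.36, 'dz': -0.29, 'ay': -1.5}
1x {'dx': 0.37, 'dz': -0.27, 'ay': -1.5}
1x {'dx': 0.38, 'dz': -0.26, 'ay': -1.4}
1x {'dx': 0.38, 'dz': -0.26, 'ay': -1.5}
1x {'dx': 0.39, 'dz': -0.24, 'ay': -1.4}
1x {'dx': 0.4, 'dz': -0.24, 'ay': -1.5}
1x {'dx': 0.4, 'dz': -0.22, 'ay': -1.4}
1x {'dx': 0.41, 'dz': -0.21, 'ay': -1.5}
1x {'dx': 0.42, 'dz': -0.21, 'ay': -1.5}
1x {'dx': 0.42, 'dz': -0.19, 'ay': -1.4}
1x {'dx': 0.42, 'dz': -0.18, 'ay': -1.5}
1x {'dx': 0.43, 'dz': -0.17, 'ay': -1.4}
1x {'dx': 0.43, 'dz': -0.15, 'ay': -1.5}
1x {'dx': 0.44, 'dz': -0.15, 'ay': -1.5}
1x {'dx': 0.44, 'dz': -0.13, 'ay': -1.4}
1x {'dx': 0.45, 'dz': -0.13, 'ay': -1.5}
1x {'dx': 0.44, 'dz': -0.11, 'ay': -1.4}
1x {'dx': 0.45, 'dz': -0.1, 'ay': -1.5}
```

View pics/pre.png

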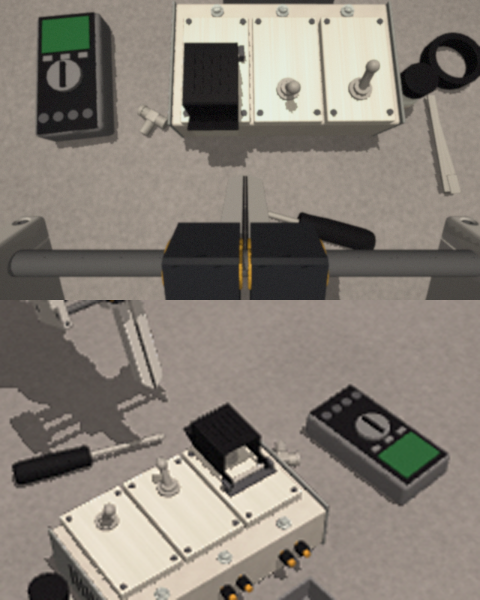

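The wrist view shows the guard at (212,85) with its lip at (212,125), the fingers at (245,200) and clear of the screwdriver at (320,225). The rows were speed-limited, so the tool is still short in y and in tilt; I'll replan the approach more slowly.

Run:
```python
from h import *
from workcell import robot
print(np.round(robot.get_state()["joints"],2))
p,r=now()
rows(p,r,[(tcp(-110,30,35)[0],rot(35),8),(tcp(-95,-3,35)[0],rot(35),8)])
```

```text
[-0.08  0.08 -0.28  2.42  0.81  0.36 -2.82]
t 3.28 tcp [0.4462 0.0518 0.1315] tilt/yaw z [ 0.431 -0.089 -0.898] x [ 0.886 -0.147  0.44 ] tip local [-130.9  -27.4   37.5] F [-123.7  -27.4   41. ] f [0.04 0.28 1.18] gap 0.0005
1x {'dx': 0.06, 'dy': -0.34, 'dz': 0.21, 'ax': 0.1, 'ay': 1.1}
1x {'dx': 0.05, 'dy': -0.34, 'dz': 0.21, 'ax': 0.1, 'ay': 1.1}
1x {'dx': 0.05, 'dy': -0.35, 'dz': 0.22, 'ax': 0.2, 'ay': 1.1, 'az': 0.1}
1x {'dx': 0.05, 'dy': -0.34, 'dz': 0.22, 'ax': 0.1, 'ay': 1.2}
1x {'dx': 0.04, 'dy': -0.34, 'dz': 0.21, 'ax': 0.1, 'ay': 1.1}
1x {'dx': 0.03, 'dy': -0.34, 'dz': 0.22, 'ax': 0.1, 'ay': 1.1}
1x {'dx': 0.04, 'dy': -0.34, 'dz': 0.22, 'ax': 0.1, 'ay': 1.1}
1x {'dx': 0.02, 'dy': -0.34, 'dz': 0.23, 'ax': 0.2, 'ay': 1.1}
1x {'dx': -0.08, 'dz': 0.44}
1x {'dx': -0.08, 'dz': 0.45}
1x {'dx': -0.09, 'dz': 0.44}
1x {'dx': -0.08, 'dz': 0.45}
1x {'dx': -0.08, 'dz': 0.44}
1x {'dx': -0.08, 'dy': 0.01, 'dz': 0.45}
1x {'dx': -0.09, 'dz': 0.44}
1x {'dx': -0.08, 'dz': 0.45}
```

Joint 7 is at its limit and joint 6 is nearly straight, so a 35° tilt doesn't suit the wrist here. A 15° tilt is enough, so I'll back the tilt off and replan.

Run:
```python
from h import *
p,r=now()
rows(p,r,[(tcp(-115,45,12)[0],rot(12),8)])
```

```text
t 3.28 tcp [0.4462 0.0518 0.1315] tilt/yaw z [ 0.431 -0.089 -0.898] x [ 0.886 -0.147  0.44 ] tip local [-130.9  -27.4   37.5] F [-123.7  -27.4   41. ] f [0.04 0.28 1.18] gap 0.0005
1x {'dx': 0.18, 'dy': -0.34, 'dz': -0.02, 'ax': 0.1, 'ay': -1.8}
1x {'dx': 0.18, 'dy': -0.34, 'dz': -0.03, 'ax': 0.1, 'ay': -1.7}
1x {'dx': 0.18, 'dy': -0.33, 'dz': -0.03, 'ax': 0.2, 'ay': -1.8}
1x {'dx': 0.18, 'dy': -0.34, 'dz': -0.03, 'ax': 0.1, 'ay': -1.7}
1x {'dx': 0.18, 'dy': -0.34, 'dz': -0.04, 'ax': 0.1, 'ay': -1.8}
1x {'dx': 0.17, 'dy': -0.34, 'dz': -0.04, 'ax': 0.1, 'ay': -1.8}
1x {'dx': 0.18, 'dy': -0.34, 'dz': -0.05, 'ax': 0.1, 'ay': -1.7, 'az': -0.1}
1x {'dx': 0.17, 'dy': -0.34, 'dz': -0.06, 'ax': 0.2, 'ay': -1.8}
```

Emit:
arm_command(
  rows=[
    {"dx": 0.18, "dy": -0.34, "dz": 0, "ax": 0, "ay": -1.8, "az": 0},
    {"dx": 0.18, "dy": -0.34, "dz": 0, "ax": 0, "ay": -1.8, "az": 0},
    {"dx": 0.18, "dy": -0.34, "dz": 0, "ax": 0, "ay": -1.8, "az": 0},
    {"dx": 0.18, "dy": -0.34, "dz": 0, "ax": 0, "ay": -1.8, "az": 0},
    {"dx": 0.18, "dy": -0.34, "dz": 0, "ax": 0, "ay": -1.8, "az": 0},
    {"dx": 0.18, "dy": -0.34, "dz": 0, "ax": 0, "ay": -1.8, "az": 0},
    {"dx": 0.18, "dy": -0.34, "dz": 0, "ax": 0, "ay": -1.8, "az": 0},
    {"dx": 0.18, "dy": -0.34, "dz": 0, "ax": 0, "ay": -1.8, "az": 0},
  ],
)

```text
time: 3.95
ee_pos: [0.4646, 0.0756, 0.1368]
tcp_rot: [0.991, -0.086, 0.1, 0.016]
ft_force: [-0.4, 0.9, 0.1]
finger_gap: 0.0003
finger_force: 0.0
```

Run:
```python
from h import *
from workcell import robot
print(np.round(robot.get_state()["joints"],2))
p,r=now()
rows(p,r,[(tcp(-100,-3,12)[0],rot(12),8)])
```

```text
[ 0.05  0.19 -0.38  2.19  0.31  0.62 -2.3 ]
t 3.95 tcp [0.4646 0.0756 0.1368] tilt/yaw z [ 0.196 -0.048 -0.979] x [ 0.965 -0.167  0.202] tip local [-121.2   -0.8   41.2] F [-113.4   -0.9   42.8] f [-0.38  0.85  0.06] gap 0.0003
1x {'dx': 0.05, 'dy': -0.02, 'dz': 0.59, 'ax': 0.1}
1x {'dx': 0.04, 'dy': -0.01, 'dz': 0.6, 'ax': 0.1, 'ay': 0.1, 'az': -0.1}
1x {'dx': 0.05, 'dy': -0.02, 'dz': 0.59, 'ax': 0.1}
1x {'dx': 0.05, 'dy': -0.01, 'dz': 0.6, 'ax': 0.1, 'ay': 0.1, 'az': -0.1}
1x {'dx': 0.04, 'dy': -0.01, 'dz': 0.6, 'ax': 0.2}
1x {'dx': 0.04, 'dy': -0.01, 'dz': 0.59, 'ax': 0.1, 'ay': 0.1}
1x {'dx': 0.05, 'dy': -0.01, 'dz': 0.6, 'ax': 0.1, 'az': -0.1}
1x {'dx': 0.04, 'dy': -0.01, 'dz': 0.59, 'ax': 0.1, 'ay': 0.1}
```

Recovered well. Now I'll lower in front of the lip at a 12° tilt.

Emit:
arm_command(
  rows=[
    {"dx": 0.05, "dy": 0, "dz": 0.6, "ax": 0.1, "ay": 0, "az": 0},
    {"dx": 0.05, "dy": 0, "dz": 0.6, "ax": 0.1, "ay": 0, "az": 0},
    {"dx": 0.05, "dy": 0, "dz": 0.6, "ax": 0.1, "ay": 0, "az": 0},
    {"dx": 0.05, "dy": 0, "dz": 0.6, "ax": 0.1, "ay": 0, "az": 0},
    {"dx": 0.05, "dy": 0, "dz": 0.6, "ax": 0.1, "ay": 0, "az": 0},
    {"dx": 0.05, "dy": 0, "dz": 0.6, "ax": 0.1, "ay": 0, "az": 0},
    {"dx": 0.05, "dy": 0, "dz": 0.6, "ax": 0.1, "ay": 0, "az": 0},
    {"dx": 0.05, "dy": 0, "dz": 0.6, "ax": 0.1, "ay": 0, "az": 0},
  ],
)

```text
time: 4.62
ee_pos: [0.478, 0.0727, 0.0896]
tcp_rot: [0.991, -0.085, 0.102, 0.009]
ft_force: [0.4, -0.5, -0.0]
finger_gap: 0.0007
finger_force: 0.0
```

Run:
```python
from h import *
from workcell import robot,viewer
print(np.round(robot.get_state()["joints"],2))
p,r=now()
rows(p,r,[(tcp(-78,-4.5,12)[0],rot(12),8)])
p,r=tcp(-78,-4.5,12)
g=[(tcp(-74.5,-4.5,12)[0],rot(12),2)]
N=24
for k in range(1,N+1):
    a=np.radians(-3.4+k*83/N); t=12-k*12/N; g.append((tcp(-74.5*np.cos(a),74.5*np.sin(a),t)[0],rot(t),1))
rows(p,r,g)
```

```text
[ 0.02  0.3  -0.33  2.2   0.39  0.51 -2.36]
t 4.62 tcp [0.478  0.0727 0.0896] tilt/yaw z [ 0.2   -0.036 -0.979] x [ 0.965 -0.167  0.203] tip local [-107.4   -1.2   -6. ] F [-99.6  -1.3  -4.4] f [ 0.4  -0.47 -0.05] gap 0.0007
1x {'dx': 0.26, 'dy': -0.02, 'dz': 0.06}
1x {'dx': 0.27, 'dy': -0.01, 'dz': 0.05, 'ay': 0.1, 'az': -0.1}
1x {'dx': 0.26, 'dy': -0.02, 'dz': 0.06}
1x {'dx': 0.26, 'dy': -0.01, 'dz': 0.06, 'ax': 0.1}
1x {'dx': 0.26, 'dy': -0.02, 'dz': 0.06, 'ay': 0.1, 'az': -0.1}
1x {'dx': 0.27, 'dy': -0.01, 'dz': 0.05}
1x {'dx': 0.26, 'dy': -0.02, 'dz': 0.06, 'az': -0.1}
1x {'dx': 0.26, 'dy': -0.01, 'dz': 0.06, 'ay': 0.1}
1x {'dx': 0.17, 'dz': 0.04}
1x {'dx': 0.17, 'dz': 0.03}
1x {'dx': 0.11, 'dz': -0.45, 'ay': -0.5}
1x {'dx': 0.12, 'dz': -0.45, 'ay': -0.5}
1x {'dx': 0.15, 'dz': -0.43, 'ay': -0.5}
1x {'dx': 0.16, 'dz': -0.44, 'ay': -0.5}
1x {'dx': 0.19, 'dz': -0.42, 'ay': -0.5}
1x {'dx': 0.2, 'dz': -0.41, 'ay': -0.5}
1x {'dx': 0.23, 'dz': -0.41, 'ay': -0.5}
1x {'dx': 0.25, 'dz': -0.39, 'ay': -0.5}
1x {'dx': 0.27, 'dz': -0.38, 'ay': -0.5}
1x {'dx': 0.29, 'dz': -0.37, 'ay': -0.5}
1x {'dx': 0.3, 'dz': -0.35, 'ay': -0.5}
1x {'dx': 0.32, 'dz': -0.33, 'ay': -0.5}
1x {'dx': 0.34, 'dz': -0.32, 'ay': -0.5}
1x {'dx': 0.36, 'dz': -0.31, 'ay': -0.5}
1x {'dx': 0.37, 'dz': -0.28, 'ay': -0.5}
1x {'dx': 0.38, 'dz': -0.27, 'ay': -0.5}
1x {'dx': 0.4, 'dz': -0.25, 'ay': -0.5}
1x {'dx': 0.41, 'dz': -0.22, 'ay': -0.5}
1x {'dx': 0.42, 'dz': -0.21, 'ay': -0.5}
1x {'dx': 0.42, 'dz': -0.19, 'ay': -0.5}
1x {'dx': 0.44, 'dz': -0.16, 'ay': -0.5}
1x {'dx': 0.45, 'dz': -0.14, 'ay': -0.5}
1x {'dx': 0.45, 'dz': -0.12, 'ay': -0.5}
1x {'dx': 0.46, 'dz': -0.1, 'ay': -0.5}
```

Emit:
arm_command(
  rows=[
    {"dx": 0.26, "dy": 0, "dz": 0.06, "ax": 0, "ay": 0, "az": 0},
    {"dx": 0.26, "dy": 0, "dz": 0.06, "ax": 0, "ay": 0, "az": 0},
    {"dx": 0.26, "dy": 0, "dz": 0.06, "ax": 0, "ay": 0, "az": 0},
    {"dx": 0.26, "dy": 0, "dz": 0.06, "ax": 0, "ay": 0, "az": 0},
    {"dx": 0.26, "dy": 0, "dz": 0.06, "ax": 0, "ay": 0, "az": 0},
    {"dx": 0.26, "dy": 0, "dz": 0.06, "ax": 0, "ay": 0, "az": 0},
    {"dx": 0.26, "dy": 0, "dz": 0.06, "ax": 0, "ay": 0, "az": 0},
    {"dx": 0.26, "dy": 0, "dz": 0.06, "ax": 0, "ay": 0, "az": 0},
  ],
)

```text
time: 5.28
ee_pos: [0.4989, 0.0689, 0.0897]
tcp_rot: [0.991, -0.085, 0.101, 0.009]
ft_force: [-18.2, 4.0, 6.7]
finger_gap: 0.0004
finger_force: 8.4
```

Emit:
arm_command(
  rows=[
    {"dx": 0.1, "dy": 0, "dz": 0.02, "ax": 0, "ay": 0, "az": 0},
    {"dx": 0.1, "dy": 0, "dz": 0.02, "ax": 0, "ay": 0, "az": 0},
    {"dx": 0.1, "dy": 0, "dz": 0.02, "ax": 0, "ay": 0, "az": 0},
  ],
)

```text
time: 5.53
ee_pos: [0.4993, 0.0687, 0.0887]
tcp_rot: [0.991, -0.085, 0.099, 0.01]
ft_force: [-26.8, 5.0, 13.4]
finger_gap: 0.0004
finger_force: 11.8
```

Run:
```python
from h import *
from workcell import viewer
now()
W=viewer.camera("wrist"); cv2.imwrite("pics/w2.png",W["frame"][:,:,::-1])
```

```text
t 5.53 tcp [0.4993 0.0687 0.0887] tilt/yaw z [ 0.195 -0.037 -0.98 ] x [ 0.966 -0.166  0.198] tip local [-85.9  -1.7  -6.9] F [-78.   -1.7  -5.3] f [-26.77   5.04  13.35] gap 0.0004
```

View pics/w2.png

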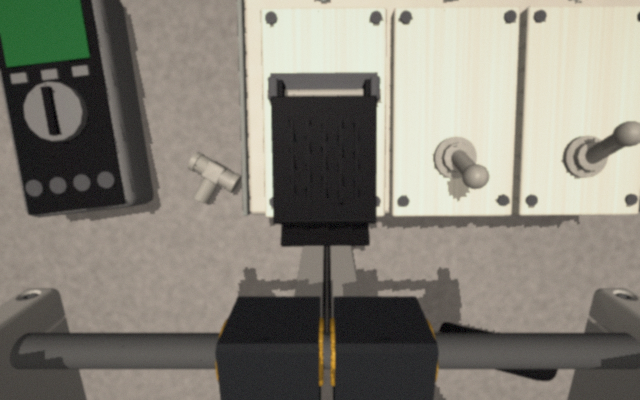

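The picture shows the fingertips under the lip's middle at (327,245), centred on the guard within about 2 mm. The force of 27 N means contact came about 3 mm early, so I'll back off to light contact before lifting.

Emit:
arm_command(
  rows=[
    {"dx": -0.1, "dy": 0, "dz": 0, "ax": 0, "ay": 0, "az": 0},
    {"dx": -0.1, "dy": 0, "dz": 0, "ax": 0, "ay": 0, "az": 0},
    {"dx": -0.1, "dy": 0, "dz": -0.03, "ax": 0, "ay": 0, "az": 0},
    {"dx": -0.1, "dy": 0, "dz": -0.03, "ax": 0, "ay": 0, "az": 0},
    {"dx": 0, "dy": 0, "dz": 0, "ax": 0, "ay": 0, "az": 0},
  ],
)

```text
time: 6.0
ee_pos: [0.4982, 0.0692, 0.0897]
tcp_rot: [0.991, -0.085, 0.102, 0.009]
ft_force: [0.5, -0.2, 0.2]
finger_gap: 0.0006
finger_force: 0.2
```

Run:
```python
from h import *
now()
```

```text
t 6.0 tcp [0.4982 0.0692 0.0897] tilt/yaw z [ 0.2   -0.036 -0.979] x [ 0.965 -0.167  0.204] tip local [-87.   -1.4  -5.9] F [-79.1  -1.4  -4.3] f [ 0.47 -0.2   0.19] gap 0.0006
```

Run:
```python
from h import *
p,r=now()
g=[];N=24
for k in range(0,N+1):
    a=np.radians(-3.3+k*84/N); t=11.8*(1-k/N); g.append((tcp(-3-75.6*np.cos(a),75.6*np.sin(a),t,y=-1.4*(1-k/N))[0],rot(t),1))
p,r=g[0][:2]
rows(p,r,g[1:])
```

```text
t 6.0 tcp [0.4982 0.0692 0.0897] tilt/yaw z [ 0.2   -0.036 -0.979] x [ 0.965 -0.167  0.204] tip local [-87.   -1.4  -5.9] F [-79.1  -1.4  -4.3] f [ 0.47 -0.2   0.19] gap 0.0006
1x {'dx': 0.1, 'dy': -0.01, 'dz': -0.46, 'ay': -0.5}
1x {'dx': 0.12, 'dz': -0.46, 'ay': -0.5}
1x {'dx': 0.15, 'dy': -0.01, 'dz': -0.45, 'ay': -0.5}
1x {'dx': 0.16, 'dz': -0.44, 'ay': -0.5}
1x {'dx': 0.2, 'dy': -0.01, 'dz': -0.43, 'ay': -0.5}
1x {'dx': 0.21, 'dz': -0.43, 'ay': -0.4}
1x {'dx': 0.23, 'dy': -0.01, 'dz': -0.41, 'ay': -0.5}
1x {'dx': 0.26, 'dy': -0.01, 'dz': -0.4, 'ay': -0.5}
1x {'dx': 0.28, 'dz': -0.39, 'ay': -0.5}
1x {'dx': 0.29, 'dy': -0.01, 'dz': -0.37, 'ay': -0.5}
1x {'dx': 0.32, 'dz': -0.36, 'ay': -0.5}
1x {'dx': 0.33, 'dy': -0.01, 'dz': -0.35, 'ay': -0.5}
1x {'dx': 0.35, 'dy': -0.01, 'dz': -0.32, 'ay': -0.5}
1x {'dx': 0.37, 'dz': -0.31, 'ay': -0.5}
1x {'dx': 0.38, 'dy': -0.01, 'dz': -0.29, 'ay': -0.5}
1x {'dx': 0.4, 'dz': -0.27, 'ay': -0.5}
1x {'dx': 0.41, 'dy': -0.01, 'dz': -0.25, 'ay': -0.5}
1x {'dx': 0.42, 'dz': -0.22, 'ay': -0.4}
1x {'dx': 0.43, 'dy': -0.01, 'dz': -0.21, 'ay': -0.5}
1x {'dx': 0.45, 'dy': -0.01, 'dz': -0.18, 'ay': -0.5}
1x {'dx': 0.45, 'dz': -0.17, 'ay': -0.5}
1x {'dx': 0.46, 'dy': -0.01, 'dz': -0.13, 'ay': -0.5}
1x {'dx': 0.46, 'dz': -0.12, 'ay': -0.5}
1x {'dx': 0.47, 'dy': -0.01, 'dz': -0.09, 'ay': -0.5}
```

Emit:
arm_command(
  rows=[
    {"dx": 0.18, "dy": 0, "dz": -0.44, "ax": 0, "ay": -0.5, "az": 0},
    {"dx": 0.13, "dy": 0, "dz": -0.46, "ax": 0, "ay": -0.5, "az": 0},
    {"dx": 0.15, "dy": -0.02, "dz": -0.45, "ax": 0, "ay": -0.5, "az": 0},
    {"dx": 0.17, "dy": 0, "dz": -0.44, "ax": 0, "ay": -0.5, "az": 0},
    {"dx": 0.2, "dy": 0, "dz": -0.43, "ax": 0, "ay": -0.5, "az": 0},
    {"dx": 0.21, "dy": 0, "dz": -0.43, "ax": 0, "ay": -0.5, "az": 0},
    {"dx": 0.23, "dy": -0.02, "dz": -0.41, "ax": 0, "ay": -0.5, "az": 0},
    {"dx": 0.26, "dy": 0, "dz": -0.4, "ax": 0, "ay": -0.5, "az": 0},
  ],
)

```text
time: 6.67
ee_pos: [0.5072, 0.068, 0.1268]
tcp_rot: [0.994, -0.086, 0.067, 0.006]
ft_force: [-0.1, -0.6, 0.5]
finger_gap: 0.0005
finger_force: 0.1
```

Run:
```python
from h import *
from workcell import viewer
now()
S=viewer.camera("scene"); W=viewer.camera("wrist")
cv2.imwrite("pics/l1.png",cv2.resize(np.vstack([W["frame"][:,:,::-1],cv2.resize(S["frame"][110:260,200:440,::-1],(640,400),interpolation=cv2.INTER_CUBIC)]),(480,600)))
```

```text
t 6.67 tcp [0.5072 0.068  0.1268] tilt/yaw z [ 0.131 -0.024 -0.991] x [ 0.976 -0.169  0.134] tip local [-79.2  -1.   30.9] F [-71.3  -1.1  32. ] f [-0.11 -0.64  0.52] gap 0.0005
```

View pics/l1.png

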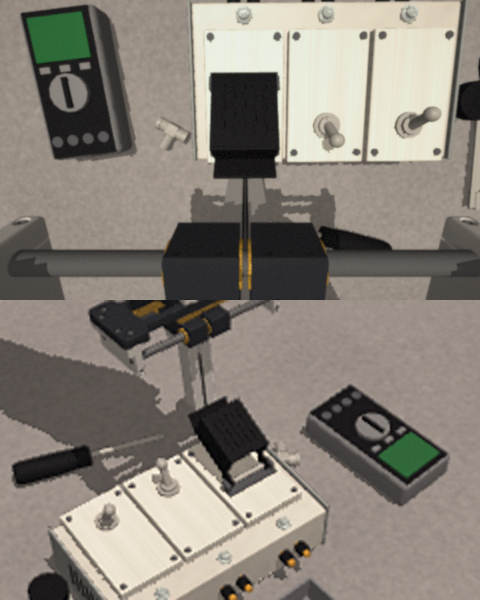

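I can't tell by eye whether the guard has risen, so I'll check the hood's height profile in depth.

```bash
cat >> h.py <<'E'
def hood():
    from workcell import viewer
    for n in ("scene","top"):
        c=viewer.camera(n); P=cloud(c); d=P-H; L=np.stack([d@ex,d@ey,d[...,2]],-1)*1e3
        m=(c["depth"]>0)&(c["frame"].max(2)<70)&(abs(L[...,1])<20)&(L[...,0]>-95)&(L[...,0]<60)&(L[...,2]>3)&(L[...,2]<110)
        Q=L[m]
        for a in range(-95,60,10):
            q=Q[(Q[:,0]>=a)&(Q[:,0]<a+10)]
            if len(q)>3: print(n,a,len(q),np.percentile(q[:,2],[5,50,95]).round(0))
E
python3 - <<'E'
from h import *
hood()
E
```

```text
scene -85 19 [ 66.  84. 104.]
scene -75 38 [36. 40. 51.]
scene -65 40 [33. 38. 41.]
scene -55 7 [53. 56. 58.]
scene -45 99 [51. 55. 58.]
scene -35 96 [46. 51. 53.]
scene -25 101 [44. 47. 49.]
scene -15 105 [39. 43. 46.]
scene -5 104 [35. 38. 42.]
scene 5 9 [36. 37. 38.]
top -75 36 [36. 39. 41.]
top -65 135 [28. 33. 38.]
top -55 123 [37. 49. 56.]
top -45 140 [51. 53. 56.]
top -35 136 [47. 50. 52.]
top -25 138 [43. 46. 48.]
top -15 133 [39. 42. 45.]
top -5 121 [35. 38. 40.]
```

The hood is tilted about 23°, so the lift is working with light contact. I'll continue the arc.

Emit:
arm_command(
  rows=[
    {"dx": 0.3, "dy": 0, "dz": -0.39, "ax": 0, "ay": -0.5, "az": 0},
    {"dx": 0.3, "dy": -0.02, "dz": -0.37, "ax": 0, "ay": -0.5, "az": 0},
    {"dx": 0.32, "dy": 0, "dz": -0.36, "ax": 0, "ay": -0.5, "az": 0},
    {"dx": 0.33, "dy": -0.02, "dz": -0.35, "ax": 0, "ay": -0.5, "az": 0},
    {"dx": 0.35, "dy": 0, "dz": -0.32, "ax": 0, "ay": -0.5, "az": 0},
    {"dx": 0.37, "dy": 0, "dz": -0.31, "ax": 0, "ay": -0.5, "az": 0},
    {"dx": 0.38, "dy": -0.02, "dz": -0.29, "ax": 0, "ay": -0.5, "az": 0},
    {"dx": 0.4, "dy": 0, "dz": -0.27, "ax": 0, "ay": -0.5, "az": 0},
  ],
)

```text
time: 7.53
ee_pos: [0.5318, 0.0644, 0.1559]
tcp_rot: [0.996, -0.086, 0.032, 0.003]
ft_force: [-0.2, 0.8, 0.1]
finger_gap: 0.0002
finger_force: 0.0
```

Run:
```python
from h import *
now(); hood()
```

```text
t 7.53 tcp [0.5318 0.0644 0.1559] tilt/yaw z [ 0.063 -0.012 -0.998] x [ 0.983 -0.17   0.064] tip local [-55.7  -0.5  59.9] F [-47.7  -0.6  60.4] f [-0.15  0.76  0.06] gap 0.0002
scene -55 22 [ 64.  87. 108.]
scene -45 141 [51. 59. 67.]
scene -35 20 [54. 58. 62.]
scene -25 49 [64. 69. 71.]
scene -15 142 [57. 63. 69.]
scene -5 142 [46. 53. 58.]
scene 5 148 [34. 41. 48.]
scene 15 64 [30. 33. 38.]
top -5 16 [47. 48. 54.]
top 5 75 [35. 40. 46.]
top 15 35 [31. 33. 36.]
```

Emit:
arm_command(
  rows=[
    {"dx": 0.42, "dy": -0.02, "dz": -0.25, "ax": 0, "ay": -0.5, "az": 0},
    {"dx": 0.42, "dy": 0, "dz": -0.22, "ax": 0, "ay": -0.5, "az": 0},
    {"dx": 0.43, "dy": 0, "dz": -0.21, "ax": 0, "ay": -0.5, "az": 0},
    {"dx": 0.45, "dy": 0, "dz": -0.18, "ax": 0, "ay": -0.5, "az": 0},
    {"dx": 0.45, "dy": 0, "dz": -0.17, "ax": 0, "ay": -0.5, "az": 0},
    {"dx": 0.46, "dy": 0, "dz": -0.13, "ax": 0, "ay": -0.5, "az": 0},
    {"dx": 0.46, "dy": 0, "dz": -0.12, "ax": 0, "ay": -0.5, "az": 0},
    {"dx": 0.47, "dy": 0, "dz": -0.09, "ax": 0, "ay": 0, "az": 0},
  ],
)

```text
time: 8.3
ee_pos: [0.5665, 0.0585, 0.1704]
tcp_rot: [0.996, -0.086, 0.002, 0.001]
ft_force: [-0.5, -0.4, 0.2]
finger_gap: 0.0005
finger_force: 0.0
```

Run:
```python
from h import *
now(); hood()
```

```text
t 8.3 tcp [0.5665 0.0585 0.1704] tilt/yaw z [ 0.003 -0.002 -1.   ] x [ 0.985 -0.171  0.003] tip local [-21.7  -0.6  74.4] F [-13.7  -0.6  74.4] f [-0.46 -0.43  0.24] gap 0.0005
scene -15 60 [ 62.  67. 100.]
scene -5 116 [64. 66. 80.]
scene 5 69 [65. 68. 69.]
scene 15 177 [52. 64. 71.]
scene 25 267 [19. 36. 54.]
```

Emit:
arm_command(
  rows=[
    {"dx": 0.3, "dy": 0, "dz": 0, "ax": 0, "ay": 0, "az": 0},
    {"dx": 0.3, "dy": 0, "dz": 0, "ax": 0, "ay": 0, "az": 0},
    {"dx": 0.3, "dy": 0, "dz": 0, "ax": 0, "ay": 0, "az": 0},
    {"dx": 0.3, "dy": 0, "dz": 0, "ax": 0, "ay": 0, "az": 0},
    {"dx": 0.2, "dy": 0, "dz": 0, "ax": 0, "ay": 0, "az": 0},
    {"dx": 0, "dy": 0, "dz": 0, "ax": 0, "ay": 0, "az": 0},
  ],
)

```text
time: 8.9
ee_pos: [0.58, 0.0562, 0.1704]
tcp_rot: [0.996, -0.086, 0.002, 0.001]
ft_force: [-0.1, 0.1, 0.4]
finger_gap: 0.0005
finger_force: 0.0
```

Emit:
arm_command(
  rows=[
    {"dx": -1, "dy": 0, "dz": 0, "ax": 0, "ay": 0, "az": 0},
    {"dx": -1.5, "dy": 0, "dz": 0, "ax": 0, "ay": 0, "az": 0},
    {"dx": -1.5, "dy": 0, "dz": 0, "ax": 0, "ay": 0, "az": 0},
    {"dx": -1.5, "dy": 0, "dz": 0, "ax": 0, "ay": 0, "az": 0},
    {"dx": -1.2, "dy": 0, "dz": 0, "ax": 0, "ay": 0, "az": 0},
    {"dx": -0.5, "dy": 0, "dz": 0, "ax": 0, "ay": 0, "az": 0},
    {"dx": 0, "dy": 0, "dz": 0, "ax": 0, "ay": 0, "az": 0},
  ],
)

```text
time: 9.48
ee_pos: [0.5077, 0.0688, 0.1704]
tcp_rot: [0.996, -0.085, 0.002, 0.001]
ft_force: [0.0, 0.1, -0.7]
finger_gap: 0.0007
finger_force: 0.0
```

Run:
```python
from h import *
from workcell import viewer
now(); hood()
S=viewer.camera("scene"); W=viewer.camera("wrist"); np.savez("w3.npz",**W)
cv2.imwrite("pics/l3.png",cv2.resize(np.vstack([W["frame"][:,:,::-1],cv2.resize(S["frame"][110:260,200:440,::-1],(640,400),interpolation=cv2.INTER_CUBIC)]),(480,600)))
```

```text
t 9.48 tcp [0.5077 0.0688 0.1704] tilt/yaw z [ 0.004 -0.002 -1.   ] x [ 0.985 -0.17   0.004] tip local [-81.3  -0.1  74.4] F [-73.3  -0.2  74.4] f [ 0.04  0.11 -0.68] gap 0.0007
scene -75 13 [ 78.  92. 105.]
scene 5 36 [56. 62. 64.]
scene 15 115 [60. 63. 78.]
scene 25 101 [38. 61. 63.]
scene 35 290 [11. 40. 61.]
top 5 135 [62. 68. 74.]
top 15 129 [60. 74. 78.]
top 25 139 [59. 61. 63.]
top 35 47 [59. 60. 63.]
```

View pics/l3.png

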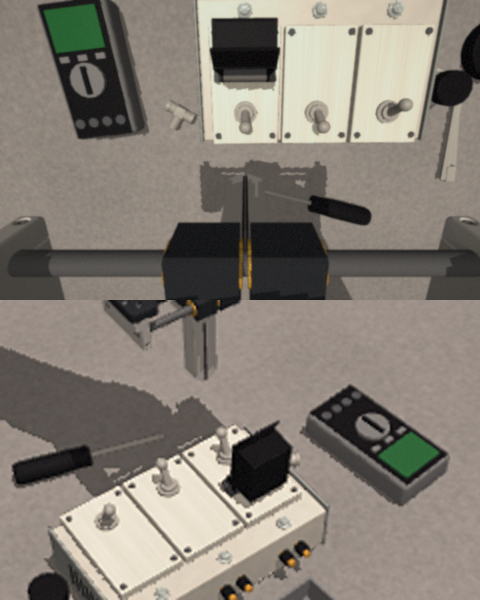

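The guard is open and resting back (wrist view (245,45)), and the guarded toggle is exposed at (244,118), leaning to the front. I'll measure its tip and plan the push.

```bash
cat >> h.py <<'E'
def toggles():
    from workcell import viewer
    for n in ("scene","top","wrist"):
        c=viewer.camera(n); P=cloud(c); d=P-H; L=np.stack([d@ex,d@ey,d[...,2]],-1)*1e3
        for y0 in (0,-72,-144):
            m=(c["depth"]>0)&(c["frame"].max(2)>80)&(abs(L[...,1]-y0)<15)&(L[...,0]>-62)&(L[...,0]<-8)&(L[...,2]>18)&(L[...,2]<35)
            if m.sum()>5: print(n,y0,m.sum(),"mid of ranges",((np.percentile(L[m],3,0)+np.percentile(L[m],97,0))/2).round(1),"max z",L[m][:,2].max().round(1))
E
python3 - <<'E'
from h import *
toggles()
p,r=now()
rows(p,r,[(tcp(-66,30,0)[0],rot(0),6),(tcp(-66,13,0)[0],rot(0),4),(tcp(-55,13,0)[0],rot(0),4),(tcp(-36,13,0)[0],rot(0),10)])
E
```

```text
scene 0 32 mid of ranges [-42.7   0.2  24.4] max z 30.5
scene -72 34 mid of ranges [-42.3 -71.1  24.7] max z 31.2
scene -144 31 mid of ranges [ -22.1 -143.    25.1] max z 29.5
top -72 20 mid of ranges [-42.5 -73.1  24.5] max z 28.6
top -144 38 mid of ranges [ -24.6 -144.2   25.2] max z 29.1
wrist 0 256 mid of ranges [-44.   -1.9  24. ] max z 30.9
wrist -72 268 mid of ranges [-43.9 -73.2  24. ] max z 30.1
wrist -144 278 mid of ranges [ -25.1 -144.7   25.6] max z 30.3
t 9.83 tcp [0.509  0.0686 0.17  ] tilt/yaw z [ 0.004 -0.002 -1.   ] x [ 0.985 -0.171  0.004] tip local [-80.   -0.2  74. ] F [-72.   -0.2  74. ] f [ 0.7  -0.32 -0.22] gap 0.0006
1x {'dx': 0.1, 'dz': 0.73, 'az': -0.1}
1x {'dx': 0.1, 'dy': -0.01, 'dz': 0.74, 'ay': -0.1}
1x {'dx': 0.1, 'dz': 0.73, 'az': -0.1}
1x {'dx': 0.1, 'dy': -0.01, 'dz': 0.73}
1x {'dx': 0.1, 'dz': 0.74, 'ax': 0.1, 'ay': -0.1, 'az': -0.1}
1x {'dx': 0.1, 'dz': 0.73}
1x {'dz': 0.43}
1x {'dz': 0.42}
1x {'dz': 0.43}
1x {'dz': 0.42}
1x {'dx': 0.27}
1x {'dx': 0.28}
1x {'dx': 0.27}
1x {'dx': 0.28}
10x {'dx': 0.19}
```

Tip at x = −44, y ≈ −1 relative to the hinge, matching the model. I'll descend in front of it, then push.

Emit:
arm_command(
  rows=[
    {"dx": 0.1, "dy": 0.02, "dz": 0.76, "ax": 0, "ay": 0, "az": 0},
    {"dx": 0.1, "dy": 0.02, "dz": 0.76, "ax": 0, "ay": 0, "az": 0},
    {"dx": 0.1, "dy": 0.02, "dz": 0.76, "ax": 0, "ay": 0, "az": 0},
    {"dx": 0.1, "dy": 0, "dz": 0.76, "ax": 0, "ay": 0, "az": 0},
    {"dx": 0.1, "dy": 0, "dz": 0.76, "ax": 0, "ay": 0, "az": 0},
    {"dx": 0.1, "dy": 0, "dz": 0.76, "ax": 0, "ay": 0, "az": 0},
    {"dx": 0, "dy": 0, "dz": 0.75, "ax": 0, "ay": 0, "az": 0},
    {"dx": 0, "dy": 0, "dz": 0.75, "ax": 0, "ay": 0, "az": 0},
  ],
)

```text
time: 10.5
ee_pos: [0.5147, 0.0669, 0.1087]
tcp_rot: [0.996, -0.086, 0.002, 0.001]
ft_force: [0.9, -1.0, 0.2]
finger_gap: 0.0002
finger_force: 0.0
```

Emit:
arm_command(
  rows=[
    {"dx": 0.3, "dy": 0, "dz": 0, "ax": 0, "ay": 0, "az": 0},
    {"dx": 0.3, "dy": 0, "dz": 0, "ax": 0, "ay": 0, "az": 0},
    {"dx": 0.3, "dy": 0, "dz": 0, "ax": 0, "ay": 0, "az": 0},
    {"dx": 0.2, "dy": 0, "dz": 0, "ax": 0, "ay": 0, "az": 0},
    {"dx": 0.2, "dy": 0, "dz": 0, "ax": 0, "ay": 0, "az": 0},
    {"dx": 0.2, "dy": 0, "dz": 0, "ax": 0, "ay": 0, "az": 0},
  ],
)

```text
time: 11.0
ee_pos: [0.5296, 0.0643, 0.1098]
tcp_rot: [0.996, -0.086, 0.002, 0.001]
ft_force: [-7.3, 2.0, 6.4]
finger_gap: 0.0008
finger_force: 3.5
```

Emit:
arm_command(
  rows=[
    {"dx": 0.15, "dy": 0, "dz": 0, "ax": 0, "ay": 0, "az": 0},
    {"dx": 0.15, "dy": 0, "dz": 0, "ax": 0, "ay": 0, "az": 0},
  ],
)

```text
time: 11.17
ee_pos: [0.532, 0.0641, 0.1098]
tcp_rot: [0.996, -0.086, 0.001, 0.001]
ft_force: [-5.9, 1.4, 5.9]
finger_gap: 0.0006
finger_force: 3.2
```

Run:
```python
from h import *
now();toggles()
```

```text
t 11.17 tcp [0.532  0.0641 0.1098] tilt/yaw z [ 0.002 -0.002 -1.   ] x [ 0.985 -0.17   0.003] tip local [-56.6  -0.8  13.8] F [-48.6  -0.8  13.8] f [-5.85  1.39  5.87] gap 0.0006
scene 0 94 mid of ranges [-47.5   0.3  26.8] max z 34.9
scene -72 36 mid of ranges [-41.2 -71.2  24.2] max z 32.4
scene -144 31 mid of ranges [ -22.4 -143.1   25.3] max z 29.7
top -144 38 mid of ranges [ -24.6 -144.3   25.7] max z 29.6
wrist 0 846 mid of ranges [-41.6  -2.   26.8] max z 34.9
wrist -72 465 mid of ranges [-43.7 -72.9  24. ] max z 30.4
wrist -144 484 mid of ranges [ -24.7 -144.4   25.6] max z 30.7
```

Emit:
arm_command(
  rows=[
    {"dx": 0.15, "dy": 0, "dz": 0, "ax": 0, "ay": 0, "az": 0},
    {"dx": 0.15, "dy": 0, "dz": 0, "ax": 0, "ay": 0, "az": 0},
  ],
)

```text
time: 11.48
ee_pos: [0.5355, 0.0634, 0.1098]
tcp_rot: [0.996, -0.086, 0.002, 0.001]
ft_force: [-2.7, 1.5, 1.5]
finger_gap: 0.0002
finger_force: 1.3
```

Emit:
arm_command(
  rows=[
    {"dx": 0.15, "dy": 0, "dz": 0, "ax": 0, "ay": 0, "az": 0},
    {"dx": 0.15, "dy": 0, "dz": 0, "ax": 0, "ay": 0, "az": 0},
  ],
)

```text
time: 11.65
ee_pos: [0.5388, 0.0626, 0.1097]
tcp_rot: [0.996, -0.086, 0.002, 0.001]
ft_force: [-0.7, -0.7, -0.5]
finger_gap: 0.0004
finger_force: 0.0
```

Emit:
arm_command(
  rows=[
    {"dx": 0.15, "dy": 0, "dz": 0, "ax": 0, "ay": 0, "az": 0},
    {"dx": 0, "dy": 0, "dz": 0, "ax": 0, "ay": 0, "az": 0},
  ],
)

```text
time: 11.82
ee_pos: [0.5404, 0.0623, 0.1097]
tcp_rot: [0.996, -0.086, 0.002, 0.001]
ft_force: [-0.5, -0.2, -0.1]
finger_gap: 0.0003
finger_force: 0.0
```

The force dropped to zero, so the toggle snapped across. I'll back off, rise clear and check it.

Emit:
arm_command(
  rows=[
    {"dx": -0.6, "dy": 0, "dz": 0, "ax": 0, "ay": 0, "az": 0},
    {"dx": -1, "dy": 0, "dz": 0, "ax": 0, "ay": 0, "az": 0},
    {"dx": -1, "dy": 0, "dz": -1, "ax": 0, "ay": 0, "az": 0},
    {"dx": 0, "dy": 0, "dz": -2, "ax": 0, "ay": 0, "az": 0},
    {"dx": 0, "dy": 0, "dz": -2.5, "ax": 0, "ay": 0, "az": 0},
    {"dx": 0, "dy": 0, "dz": -2.5, "ax": 0, "ay": 0, "az": 0},
    {"dx": 0, "dy": 0, "dz": -1.5, "ax": 0, "ay": 0, "az": 0},
    {"dx": 0, "dy": 0, "dz": 0, "ax": 0, "ay": 0, "az": 0},
  ],
)

```text
time: 12.48
ee_pos: [0.5144, 0.0676, 0.2076]
tcp_rot: [0.996, -0.086, 0.004, 0.001]
ft_force: [0.6, -0.7, 0.6]
finger_gap: 0.0007
finger_force: 0.0
```

Run:
```python
from h import *
toggles(); hood(); p,r=now()
rows(p,r,[(tcp(72,112,0,side=-1)[0],rot(0),8),(tcp(60,50,0,side=-1)[0],rot(0),8),(tcp(50,50,0,side=-1)[0],rot(0),4)])
```

```text
scene 0 17 mid of ranges [-23.6   0.2  25.9] max z 31.8
scene -72 32 mid of ranges [-42.1 -71.1  24.5] max z 30.5
scene -144 30 mid of ranges [ -22.1 -143.4   24.9] max z 28.9
top -144 38 mid of ranges [ -24.6 -144.4   26.3] max z 30.3
wrist 0 188 mid of ranges [-24.9  -1.8  26.7] max z 30.1
wrist -72 202 mid of ranges [-44.1 -73.2  24.3] max z 30.3
wrist -144 201 mid of ranges [ -24.9 -144.6   25.9] max z 30.4
scene 5 39 [47. 62. 65.]
scene 15 120 [60. 63. 77.]
scene 25 93 [59. 61. 64.]
scene 35 306 [11. 39. 62.]
top 5 88 [63. 69. 74.]
top 15 133 [60. 74. 79.]
top 25 137 [59. 61. 62.]
top 35 46 [59. 60. 62.]
t 12.73 tcp [0.5131 0.0671 0.2036] tilt/yaw z [ 0.002 -0.002 -1.   ] x [ 0.985 -0.171  0.002] tip local [-75.7  -0.9 107.6] F [-67.7  -1.  107.6] f [-0.77 -0.91 -0.09] gap 0.0008
1x {'dx': 1.95, 'dy': -0.02, 'dz': -0.05}
1x {'dx': 1.94, 'dy': -0.02, 'dz': -0.05, 'az': -0.1}
1x {'dx': 1.95, 'dy': -0.02, 'dz': -0.05, 'ay': -0.1}
1x {'dx': 1.95, 'dy': -0.02, 'dz': -0.06, 'az': -0.1}
1x {'dx': 1.95, 'dy': -0.02, 'dz': -0.05, 'ax': 0.1}
1x {'dx': 1.94, 'dy': -0.01, 'dz': -0.06}
1x {'dx': 1.95, 'dy': -0.02, 'dz': -0.05, 'az': -0.1}
1x {'dx': 1.95, 'dy': -0.01, 'dz': -0.05}
1x {'dx': -0.15, 'dz': 0.77}
1x {'dx': -0.15, 'dz': 0.78}
1x {'dx': -0.15, 'dz': 0.77}
1x {'dx': -0.15, 'dz': 0.78}
1x {'dx': -0.15, 'dz': 0.77}
1x {'dx': -0.16, 'dz': 0.78}
1x {'dx': -0.15, 'dz': 0.77}
1x {'dx': -0.15, 'dz': 0.78}
3x {'dx': -0.25}
1x {'dx': -0.25, 'dz': -0.01}
```

The guarded toggle is on (tip x −24.5) and the bare ones are unchanged. Now over and behind the guard.

Emit:
arm_command(
  rows=[
    {"dx": 1.95, "dy": 0, "dz": -0.1, "ax": 0, "ay": 0, "az": 0},
    {"dx": 1.95, "dy": -0.02, "dz": -0.1, "ax": 0, "ay": 0, "az": 0},
    {"dx": 1.95, "dy": -0.02, "dz": -0.1, "ax": 0, "ay": 0, "az": 0},
    {"dx": 1.95, "dy": -0.02, "dz": 0, "ax": 0, "ay": 0, "az": 0},
    {"dx": 1.95, "dy": -0.02, "dz": 0, "ax": 0, "ay": 0, "az": 0},
    {"dx": 1.95, "dy": -0.02, "dz": 0, "ax": 0, "ay": 0, "az": 0},
    {"dx": 1.95, "dy": 0, "dz": 0, "ax": 0, "ay": 0, "az": 0},
    {"dx": 1.7, "dy": 0, "dz": 0, "ax": 0, "ay": 0, "az": 0},
  ],
)

```text
time: 13.4
ee_pos: [0.6659, 0.0417, 0.2067]
tcp_rot: [0.996, -0.086, 0.001, 0.001]
ft_force: [0.5, 0.1, 0.5]
finger_gap: 0.0003
finger_force: 0.0
```

Run:
```python
from h import *
from workcell import robot
print(np.round(robot.get_state()["joints"],2)); p,r=now()
rows(p,r,[(tcp(62,50,0,side=-1)[0],rot(0),8),(tcp(50,50,0,side=-1)[0],rot(0),4)])
```

```text
[ 0.15  0.53 -0.37  1.51  0.21  1.14 -2.01]
t 13.4 tcp [0.6659 0.0417 0.2067] tilt/yaw z [ 0.002 -0.002 -1.   ] x [ 0.985 -0.171  0.002] tip local [ 79.1  -0.8 110.7] F [ 87.1  -0.8 110.7] f [0.47 0.07 0.52] gap 0.0003
1x {'dx': -0.12, 'dy': -0.01, 'dz': 0.76}
1x {'dx': -0.11, 'dy': -0.01, 'dz': 0.76, 'az': -0.1}
1x {'dx': -0.12, 'dy': -0.01, 'dz': 0.76}
1x {'dx': -0.11, 'dy': -0.01, 'dz': 0.76, 'ay': -0.1, 'az': -0.1}
1x {'dx': -0.12, 'dy': -0.01, 'dz': 0.75, 'ax': 0.1}
1x {'dx': -0.11, 'dy': -0.01, 'dz': 0.76, 'az': -0.1}
1x {'dx': -0.11, 'dy': -0.01, 'dz': 0.76}
1x {'dx': -0.12, 'dy': -0.01, 'dz': 0.76}
4x {'dx': -0.3}
```

Emit:
arm_command(
  rows=[
    {"dx": 0, "dy": -0.02, "dz": 0.75, "ax": 0, "ay": 0, "az": 0},
    {"dx": 0, "dy": -0.02, "dz": 0.75, "ax": 0, "ay": 0, "az": 0},
    {"dx": 0, "dy": -0.02, "dz": 0.75, "ax": 0, "ay": 0, "az": 0},
    {"dx": -0.1, "dy": 0, "dz": 0.75, "ax": 0, "ay": 0, "az": 0},
    {"dx": -0.2, "dy": 0, "dz": 0.75, "ax": 0, "ay": 0, "az": 0},
    {"dx": -0.3, "dy": 0, "dz": 0.75, "ax": 0, "ay": 0, "az": 0},
    {"dx": -0.3, "dy": 0, "dz": 0.75, "ax": 0, "ay": 0, "az": 0},
    {"dx": -0.3, "dy": 0, "dz": 0.75, "ax": 0, "ay": 0, "az": 0},
  ],
)

```text
time: 14.07
ee_pos: [0.6533, 0.0446, 0.1475]
tcp_rot: [0.996, -0.086, 0.002, 0.001]
ft_force: [0.2, 0.9, 0.3]
finger_gap: 0.0005
finger_force: 0.0
```

Emit:
arm_command(
  rows=[
    {"dx": -0.3, "dy": 0, "dz": 0, "ax": 0, "ay": 0, "az": 0},
    {"dx": -0.3, "dy": 0, "dz": 0, "ax": 0, "ay": 0, "az": 0},
    {"dx": -0.3, "dy": 0, "dz": 0, "ax": 0, "ay": 0, "az": 0},
    {"dx": -0.3, "dy": 0, "dz": 0, "ax": 0, "ay": 0, "az": 0},
    {"dx": -0.2, "dy": 0, "dz": 0, "ax": 0, "ay": 0, "az": 0},
    {"dx": -0.2, "dy": 0, "dz": 0, "ax": 0, "ay": 0, "az": 0},
    {"dx": -0.2, "dy": 0, "dz": 0, "ax": 0, "ay": 0, "az": 0},
  ],
)

```text
time: 14.65
ee_pos: [0.636, 0.0475, 0.1483]
tcp_rot: [0.996, -0.086, 0.002, 0.001]
ft_force: [-0.1, -1.1, 1.4]
finger_gap: 0.0005
finger_force: 0.2
```

Run:
```python
from h import *
hood(); now()
```

```text
scene 5 31 [61. 63. 65.]
scene 15 79 [59. 63. 78.]
scene 25 49 [ 7. 62. 64.]
scene 35 175 [10. 29. 61.]
scene 55 18 [ 66.  90. 107.]
t 14.75 tcp [0.6359 0.0476 0.1482] tilt/yaw z [ 0.004 -0.002 -1.   ] x [ 0.985 -0.171  0.004] tip local [48.7  0.1 52.2] F [56.7  0.  52.3] f [ 0.65 -0.29  0.22] gap 0.0005
```

Touching the corner lightly. Now I'll pull forward along its arc.

Emit:
arm_command(
  rows=[
    {"dx": -0.4, "dy": 0, "dz": -0.25, "ax": 0, "ay": 0, "az": 0},
    {"dx": -0.4, "dy": 0, "dz": -0.25, "ax": 0, "ay": 0, "az": 0},
    {"dx": -0.4, "dy": 0, "dz": -0.2, "ax": 0, "ay": 0, "az": 0},
    {"dx": -0.4, "dy": 0, "dz": -0.2, "ax": 0, "ay": 0, "az": 0},
    {"dx": -0.4, "dy": 0, "dz": -0.15, "ax": 0, "ay": 0, "az": 0},
    {"dx": -0.4, "dy": 0, "dz": -0.1, "ax": 0, "ay": 0, "az": 0},
    {"dx": -0.4, "dy": 0, "dz": -0.1, "ax": 0, "ay": 0, "az": 0},
    {"dx": -0.4, "dy": 0, "dz": 0, "ax": 0, "ay": 0, "az": 0},
  ],
)

```text
time: 15.42
ee_pos: [0.6042, 0.0531, 0.1607]
tcp_rot: [0.996, -0.086, 0.002, 0.001]
ft_force: [-0.4, 0.5, 0.7]
finger_gap: 0.0002
finger_force: 0.0
```

Run:
```python
from h import *
hood(); now()
```

```text
scene -25 120 [59. 66. 76.]
scene -15 28 [63. 67. 68.]
scene -5 33 [67. 70. 73.]
scene 5 98 [46. 57. 67.]
scene 15 196 [28. 40. 52.]
scene 25 69 [23. 28. 91.]
t 15.52 tcp [0.6039 0.0532 0.1605] tilt/yaw z [ 0.004 -0.002 -1.   ] x [ 0.985 -0.171  0.004] tip local [16.2  0.3 64.5] F [24.2  0.3 64.5] f [ 0.5  -0.23 -0.35] gap 0.0003
```

Emit:
arm_command(
  rows=[
    {"dx": -0.4, "dy": 0, "dz": 0, "ax": 0, "ay": 0, "az": 0},
    {"dx": -0.4, "dy": 0, "dz": 0, "ax": 0, "ay": 0, "az": 0},
    {"dx": -0.4, "dy": 0, "dz": 0, "ax": 0, "ay": 0, "az": 0},
    {"dx": -0.4, "dy": 0, "dz": 0, "ax": 0, "ay": 0, "az": 0},
    {"dx": -0.3, "dy": 0, "dz": 0, "ax": 0, "ay": 0, "az": 0},
    {"dx": 0, "dy": 0, "dz": 0, "ax": 0, "ay": 0, "az": 0},
  ],
)

```text
time: 16.02
ee_pos: [0.5852, 0.0564, 0.1604]
tcp_rot: [0.996, -0.086, 0.002, 0.001]
ft_force: [-0.5, 0.8, -0.1]
finger_gap: 0.0007
finger_force: 0.0
```

Run:
```python
from h import *
hood(); now()
```

```text
scene -85 4 [12. 14. 15.]
scene -75 10 [ 6. 10. 14.]
scene -65 56 [33. 36. 38.]
scene -55 67 [34. 36. 38.]
scene -45 62 [34. 36. 38.]
scene -35 61 [34. 36. 38.]
scene -25 63 [33. 35. 38.]
scene -15 63 [21. 35. 38.]
scene 5 14 [ 68.  86. 106.]
t 16.12 tcp [0.5858 0.0563 0.1605] tilt/yaw z [ 0.004 -0.002 -1.   ] x [ 0.985 -0.171  0.004] tip local [-2.2  0.4 64.5] F [ 5.8  0.3 64.5] f [0.01 0.09 0.32] gap 0.0004
```

The guard has dropped shut, with its top flat at 36 mm. I'll rise clear and check everything.

Emit:
arm_command(
  rows=[
    {"dx": 0, "dy": 0, "dz": -1.5, "ax": 0, "ay": 0, "az": 0},
    {"dx": 0, "dy": 0, "dz": -2.5, "ax": 0, "ay": 0, "az": 0},
    {"dx": 0, "dy": 0, "dz": -2.5, "ax": 0, "ay": 0, "az": 0},
    {"dx": 0, "dy": 0, "dz": -2.5, "ax": 0, "ay": 0, "az": 0},
    {"dx": -1.5, "dy": 0, "dz": -1.5, "ax": 0, "ay": 0, "az": 0},
    {"dx": -2, "dy": 0, "dz": 0, "ax": 0, "ay": 0, "az": 0},
    {"dx": -2, "dy": 0, "dz": 0, "ax": 0, "ay": 0, "az": 0},
    {"dx": 0, "dy": 0, "dz": 0, "ax": 0, "ay": 0, "az": 0},
  ],
)

```text
time: 16.78
ee_pos: [0.529, 0.0667, 0.2657]
tcp_rot: [0.996, -0.085, 0.002, 0.001]
ft_force: [0.5, 0.2, -0.1]
finger_gap: 0.0005
finger_force: 0.0
```

Run:
```python
from h import *
from workcell import viewer
hood(); toggles(); now()
S=viewer.camera("scene"); W=viewer.camera("wrist")
cv2.imwrite("pics/end.png",cv2.resize(np.vstack([W["frame"][:,:,::-1],cv2.resize(S["frame"][110:260,200:440,::-1],(640,400),interpolation=cv2.INTER_CUBIC)]),(480,600)))
```

```text
scene -85 5 [12. 14. 14.]
scene -75 8 [ 8. 11. 14.]
scene -65 54 [34. 35. 38.]
scene -55 70 [34. 36. 38.]
scene -45 70 [34. 36. 38.]
scene -35 77 [33. 36. 38.]
scene -25 75 [33. 36. 38.]
scene -15 60 [33. 35. 38.]
scene -72 35 mid of ranges [-41.  -71.1  23.9] max z 29.6
scene -144 31 mid of ranges [ -22.5 -143.3   24.2] max z 27.9
top -144 23 mid of ranges [ -23.7 -145.7   26.2] max z 28.9
wrist 0 10 mid of ranges [-9.3  4.2 34.7] max z 35.0
wrist -72 129 mid of ranges [-43.9 -73.5  24. ] max z 30.3
wrist -144 133 mid of ranges [ -25.2 -144.9   25.7] max z 29.9
t 17.03 tcp [0.5318 0.0656 0.265 ] tilt/yaw z [ 0.004 -0.002 -1.   ] x [ 0.985 -0.171  0.004] tip local [-57.    0.7 169. ] F [-49.    0.6 169.1] f [-0.18  0.08 -0.  ] gap 0.0005
```

View pics/end.png

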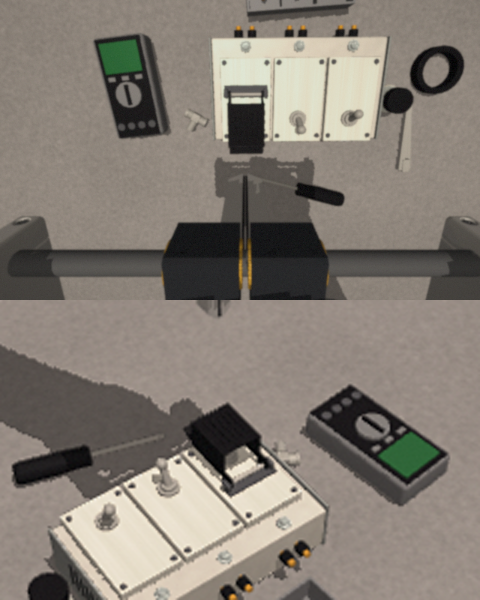

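The picture shows the guard shut at (246,122), the bare toggles unchanged at (298,122) and (350,117), and the surrounding items undisturbed.

```bash
python3 -c "
from workcell import robot
print(robot.job_done())"
```

```text
the job is handed in; nothing more can be done
None
```

The guarded feed is switched on and the guard is shut over its toggle; the bare toggles and loose items look untouched. It took about 17 s; the fingertip pressed the lip with about 30 N before I backed off and lifted lightly.

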